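# Reset the radio chargers' power unit by key and put the key away

### The job

The radio chargers' power unit has tripped: it is the low grey box on rubber feet, with slats on its lid and sockets in its front, and its key stands in the switch lock on top. Turn that key clockwise until it stops, turn it back to where it was, the only position where it comes out, then pull it out and put it in the shallow square tray. Leave the key in the cash box alone.

Things in the scene. Friction and masses are not known exactly. Their poses are not given: they have to be found in the camera images.
- key: Power unit's tubular key, 59 mm long, 35 g, upright in its lock. Black head 30 wide (key x), 9 thick (y), 36 mm tall: pinch its flats. Below, steel shank 12 mm across, 23 long, lug to +x near the foot. Origin: mid-head, 41 above the foot, 24 above the lock's face; z up. Starts in the release position, yaw within 25 deg of 0. Play 1.5 mm, 5 deg. Turned over 15 deg it is caught; else it lifts out freely, 17 mm.
- switch_lock (a joint): Plug of the lock, turned by the key on its axis. 0 rad: release position, a stop; grows clockwise seen from above to a stop at 1.05 (60 deg); lags the key up to 0.15. Friction 0.04 N m, no spring. Lock: steel barrel 42 mm across, 17 high, mid-lid of the power unit: grey box 140 x 160 x 70 mm, rubber feet, dark slats on the lid. Unit, cash box and tray swap places.
- tray: Fixed shallow square tray of grey plastic, 170 x 170 mm outside and 22 mm high, walls and floor 4 mm thick, a thin cork sheet inside. Origin: centre of its underside on the table; x and y along its sides, z up. The white round dish is not it.
- cash_key (a point): A bystander, to be left as it is: a like key in a like lock on the grey cash box (150 x 190 x 85 mm, seam round the lid, wire handle on top, no slats), started at any angle. The point is on the edge of its head, 15 mm off the lock's axis, 126 mm above the table, towards that key's +x.
There are look-alikes about, which are no part of the job. What is shaped like the key but orange is not meant.

How it is judged:
On the way, in this order (a step that is already met when the one before it is completed fails the run):
1. the power unit's key is turned clockwise to its stop (45 degrees or more of the 60) (value of joint switch_lock above 0.785 rad), for 0.1 s.
2. the lock is turned back to its release position (within 12 degrees) (value of joint switch_lock below 0.21 rad), for 0.1 s.
At the end, for the whole second after the job is handed in: The key rests in the tray (the middle of its head within the tray's walls and less than 55 mm above the table), standing or lying and let go, and the power unit's lock is left in its release position (within 12 degrees) (x of key in the frame of tray between -0.083 and 0.083 m and y of key in the frame of tray between -0.083 and 0.083 m and z of key in the frame of tray below 0.055 m and value of joint switch_lock below 0.21 rad); the robot touches nothing.
It fails at once if the cash box's key is turned (its head's edge moved more than 6 mm) (distance of cash_key from where it was at the start of the episode above 0.006 m).
It also fails if it takes over 53 s, if anything falls off the work surface, if the arm or the gripper's body presses on something with over 40 N, if the wrist force passes 120 N, or if a joint passes its speed limit or range.

### The arm

A 6-joint arm with a two-finger parallel gripper is mounted at the origin on the work surface. World frame = base frame: x ahead of the robot, y to its left, z up, the work surface at z = 0. Lengths are in m, angles in rad, forces in N, time in s.
With the tool pointing down it reaches from about 0.35 to 0.975 m from the base axis. Payload 17.4 kg.
Tool frame: the origin (TCP) lies at the very end of the fingers, on their centre line; the grasp point (between the pads) lies 19 mm behind it (arm.tcp_to_grasp is the distance from the TCP to the grasp point, in m); x points along the fingers, z is the direction in which the jaws open and shut, and the axes are right-handed (so a half turn about x gives the same grasp; the last joint's range is limited). The gripper opens to 85 mm and grips with 20 to 120 N. Pads are 22 mm wide; open, the fingers measure 114 mm over their backs; the gripper's body (76 mm by 85 mm) begins 54 mm behind the grasp point. The pads swing forward as they close: fully open they stand 13 mm farther back than shut.
Start: joints at [-1.283, 0.116, 1.442, -0, 1.584, -0.038], TCP at [0.216, -0.64, 0.231] pointing down, gripper open.
Joint ranges: [-2.83, 2.83], [-0.83, 2.19], [0.07, 2.5], [-1.14, 4.28], [0.01, 3], [-2.97, 2.97]. Speed limits (rad/s): [1.89, 1.89, 2.22, 3.14, 3.14, 3.14].

### API

Orientations are given as a rotation vector (axis times angle).
In Python, from workcell import arm gives the robot as it stands.
- The arm moves only by the shell command python3 -m handwheel 'ROWS' [FORCE]. ROWS is JSON, one flat list of numbers, 7 for each row, row after row: the shift along the tool's x, y, z in cm, then the turn, a rotation vector about the tool's x, y, z in rad, then the opening, from 0 (shut) to 1 (fully open). In form: [tx, ty, tz, ax, ay, az, jaw, tx, ty, tz, ax, ay, az, jaw, ...]. A call has exactly 5 rows; each row is the pose to reach, as a shift and turn from the pose commanded when the call began, along the tool's axes at that moment; what a row does not reach only later rows make up. A row lasts 1/8 s, in which the tool goes at most 62.5 mm and 10.7 degrees, less where a joint would pass 70% of its speed; a pose out of reach is approached as far as the arm can. A call with a gripper value outside its range is refused whole. The fingers move at their own pace and stop on an object; FORCE is the grip in N (left out, the last holds). Time passes only in rows, so rows that repeat a pose let the fingers close, or fill a call up. It gives the time, the measured TCP pose, the force and the opening at its end, in the units of the state.
- arm.state(): the state, without advancing time (a new reading comes with each control period).
- arm.capture(name): name is "side" or "top"; returns the picture (400x640x3 uint8, blue, green, red); there is no depth.
- arm.get_calibration(name): a dict with "mtx" (3x3 intrinsics, pixels), "R" (3x3) and "t" (3): a world point X has camera coordinates R X + t. Camera axes: x right, y down, z forward; pixel columns grow to the right and rows downward; lengths in m; the calibration is good to about 2 mm. A picture is of the moment at which its call begins. get_calibration takes no time and is no camera call.
- arm.job_done(): hands the job in, once; it reports no verdict.
The state is a dict: "time": time; "joint_pos": joint angles; "dq": joint speeds; "joint_torque": joint torques, N m; "tool_pos": TCP position; "eef_rot": TCP orientation; "contact_force": force on the tool from outside, world axes, zero at the start; "torque": the same for the moment, N m; "gripper_width": opening from 0.0 (shut) to 1.0 (fully open).
Only numpy, scipy, OpenCV 4.12 (cv2) and the standard library are available. Lean on these libraries where they do the work, as an engineer would, in place of code of your own. Each camera call takes 0.05 s, during which the arm holds its last target. There are 200 camera calls.

## Working session

There is one attempt and no reset: what is moved stays moved. The work goes in short steps, Python scripts to look and compute and a shell command to move; the robot and the scene stay as the last step left them, time stands still between calls to the robot, and variables do not carry over. Pictures are saved under pics/ and viewed, on a budget of 10 in all, crops included, one or two more only if the job needs it, and the job is handed in when it is done.

```bash
mkdir -p pics; python3 - <<'E'
from workcell import arm
import cv2,numpy as np
for n in("side","top"):
    im=arm.capture(n);cv2.imwrite(f"pics/{n}0.png",im)
    c=arm.get_calibration(n);R,t=np.array(c["R"]),np.array(c["t"])
    print(n,np.array(c["mtx"]).round(1).tolist(),(-R.T@t).round(3),R.round(3).tolist())
s=arm.state();print({k:np.round(v,3) for k,v in s.items()},arm.tcp_to_grasp)
E
```

```text
side [[519.5, 0.0, 320.7], [0.0, 519.5, 197.7], [0.0, 0.0, 1.0]] [0.444 0.742 0.879] [[-0.996, -0.084, 0.002], [-0.061, 0.706, -0.706], [0.058, -0.703, -0.708]]
top [[484.8, 0.0, 316.1], [0.0, 484.8, 188.7], [0.0, 0.0, 1.0]] [ 0.314 -0.019  1.305] [[-0.024, -1.0, -0.012], [-0.986, 0.026, -0.168], [0.168, 0.008, -0.986]]
{'time': np.float64(0.1), 'joint_pos': array([-1.283,  0.116,  1.442,  0.   ,  1.584, -0.038]), 'dq': array([ 0.001,  0.002, -0.002,  0.001,  0.001,  0.001]), 'joint_torque': array([ 2.0000e-03, -7.3367e+01, -6.3379e+01,  0.0000e+00,  5.0000e-03,
        0.0000e+00]), 'tool_pos': array([ 0.216, -0.639,  0.231]), 'eef_rot': array([ 0.967,  1.347, -0.965]), 'contact_force': array([ 0.475, -0.701,  0.009]), 'torque': array([ 0.004, -0.006, -0.023]), 'gripper_width': np.float64(0.999)} 0.0187
```

View pics/top0.png

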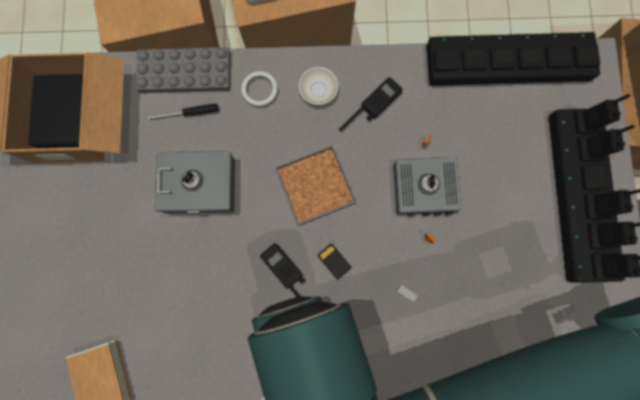

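View pics/side0.png

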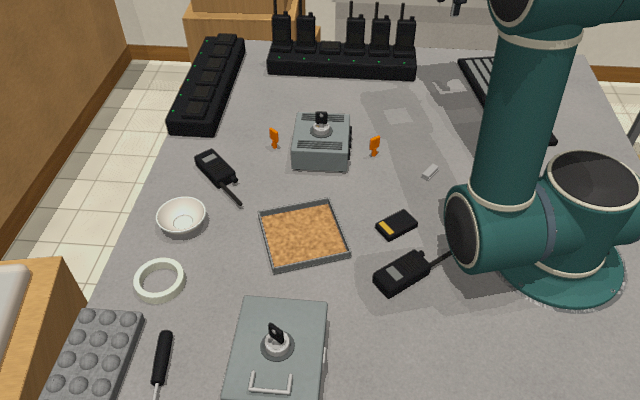

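Top view: the candidates are the slatted grey box with a key (428,184; side 321,118), the cash box with a handle (192,180; side 276,335), and two orange look-alike keys (426,141) and (430,238). The slatted box with sockets is the power unit. The cork tray is at top (316,186), side (303,235). I'll check the choice in a close crop.

```bash
cat >h.py <<'E'
from workcell import arm
import cv2,numpy as np
from scipy.spatial.transform import Rotation as Ro
def cal(n):
    c=arm.get_calibration(n);return [np.array(c[k],float) for k in("mtx","R","t")]
def ray(n,p):
    K,R,t=cal(n);return -R.T@t, R.T@np.linalg.inv(K)@np.array([p[0],p[1],1.])
def onz(n,p,z):
    o,d=ray(n,p);return o+d*(z-o[2])/d[2]
def proj(n,X):
    K,R,t=cal(n);q=K@(R@np.array(X)+t);return q[:2]/q[2]
def tri(ps):
    A=np.zeros((3,3));b=np.zeros(3)
    for n,p in ps:
        o,d=ray(n,p);d=d/np.linalg.norm(d);M=np.eye(3)-np.outer(d,d);A+=M;b+=M@o
    return np.linalg.solve(A,b)
def crop(n,c,r,s,im=None):
    im=arm.capture(n) if im is None else im
    x,y=int(c[0])-r,int(c[1])-r
    return cv2.resize(im[y:y+2*r,x:x+2*r],None,fx=s,fy=s,interpolation=cv2.INTER_CUBIC)
def pose():
    s=arm.state();return s,np.array(s["tool_pos"]),Ro.from_rotvec(s["eef_rot"])
E
python3 - <<'E'
from h import *
a=crop("top",(428,184),40,5,cv2.imread("pics/top0.png"));b=crop("side",(321,128),40,5,cv2.imread("pics/side0.png"))
cv2.imwrite("pics/c1.png",np.hstack([a,b]))
im=cv2.imread("pics/top0.png");h=cv2.cvtColor(im,cv2.COLOR_BGR2HSV)
m=cv2.inRange(h,(5,90,90),(25,255,255));m[:140]=0;m[230:]=0;m[:,:260]=0;m[:,370:]=0
c=max(cv2.findContours(m,0,2)[0],key=cv2.contourArea);r=cv2.minAreaRect(c);print(r)
B=[onz("top",p,.005)for p in cv2.boxPoints(r)];print(np.round(B,3),np.mean(B,0).round(3))
for n,p,z in(("top",(430,183),.111),("side",(321,118),.111),("top",(192,180),.126)):print(n,onz(n,p,z).round(3))
print(tri([("top",(430,183)),("side",(321,118))]).round(3), Ro.from_rotvec(arm.state()["eef_rot"]).as_matrix().round(3))
E
```

```text
((315.167236328125, 184.7606658935547), (57.979984283447266, 59.2756233215332), 68.62937927246094)
[[ 0.594  0.097  0.005]
 [ 0.651 -0.056  0.005]
 [ 0.499 -0.108  0.005]
 [ 0.444  0.042  0.005]] [ 0.547 -0.006  0.005]
top [ 0.524 -0.294  0.111]
side [ 0.53  -0.297  0.111]
top [0.544 0.298 0.126]
[ 0.526 -0.294  0.113] [[-0.     0.947  0.32 ]
 [ 0.001  0.32  -0.947]
 [-1.     0.    -0.001]]
```

View pics/c1.png

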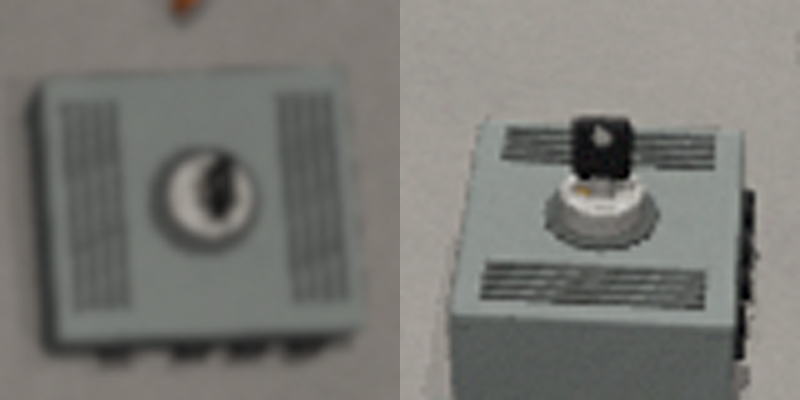

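The crop confirms it: slats, sockets on the front face, and a black key head in a steel barrel at mid-lid. Next I'll measure the key's yaw from the head's edges and its exact position.

```bash
python3 - <<'E'
from h import *
for n,(x0,x1,y0,y1) in(("side",(310,333,106,136)),("top",(418,442,170,198))):
    g=cv2.cvtColor(cv2.imread(f"pics/{n}0.png"),cv2.COLOR_BGR2GRAY)
    print(n,x0,y0);print("\n".join(" ".join(f"{v:3d}" for v in r) for r in g[y0:y1,x0:x1]))
print(proj("top",[.526,-.294,.111]),proj("top",[.526,-.294,.087]),proj("top",[.526,-.294,.129]),proj("side",[.526,-.294,.129]),proj("side",[.526,-.294,.093]))
E
```

```text
side 310 106
156 157 157 157 156 156 156 153 154 156 157 156 154 155 154 153 154 153 156 157 156 155 157
155 156 156 155 157 155 157 157 154 155 155 157 155 156 154 155 154 154 156 157 155 153 156
155 157 158 157 154 156 154 155 154 157 158 156 157 158 156 153 155 156 155 155 155 156 154
155 157 158 158 154 157 158 156 157 157 157 157 155 156 157 156 158 155 156 157 156 157 154
154 157 159 157 156 157 160 159 162 163 163 160 158 158 161 161 160 157 156 157 156 157 157
157 158 157 158 159 139 121 100  96  98  98  94 108 114 114 111 130 157 157 157 156 155 154
146 150 148 148 150  97  60  48  50  44  46  45  55  55  52  55  59 153 161 157 155 154 154
113 125 128 129 128  78  34  28  34  32  96  64  32  35  35  38  24 102 152 154 152 152 151
 69  73  72  80  83  50  28  17  20  39 116 120  81  36  21  27  16  58 115 121 118 118 119
104 102 106 105 107  67  29  20  20  66 118 124 122  57  22  20  24  32  67  68  73  73  75
 73  75  74  75  74  40  23  21  18  31  99 108  94  44  18  18  17  46  90  92  92  93 105
 89  90 103 105 106  61  27  15  15  18  42  46  37  20  22  18  18  36  71
[... 3812 characters left out ...]
  85  78  74  74  73  75  77  80  83  81  78  78  81  88  97 108 114 118 118 119
120 120 116 110  99  90  84  80  76  76  76  75  76  77  79  85  92 100 109 114 116 116 118 118
121 120 119 118 112 107 101  93  89  87  86  85  85  87  93 100 107 112 115 117 117 117 117 118
122 121 120 120 119 117 114 108 106 107 105 104 105 105 108 112 116 118 118 119 118 116 117 117
121 121 120 120 120 120 119 118 116 116 115 116 115 116 116 117 119 119 119 118 117 118 117 119
122 121 121 120 121 121 121 121 119 119 118 119 119 120 119 119 119 120 119 119 119 118 118 119
[430.04680226 182.16556028] [427.97733735 183.87220416] [431.65278652 180.84113907] [322.35556014 112.7775566 ] [322.29029093 124.68208677]
```

Key axis is about (0.528, -0.2945) with yaw about 3°. Moving above it.

```bash
cat >>h.py <<'E'
def plan(X,zang):
    "shift cm and turn in tool axes to bring TCP to X, tool down, tool z at zang deg"
    s,p,r=pose();a=np.radians(zang);z=np.array([np.cos(a),np.sin(a),0]);x=np.array([0,0,-1.])
    T=Ro.from_matrix(np.c_[x,np.cross(z,x),z])
    print("t",round(s["time"],2),"p",p.round(4),"zang",np.degrees(np.arctan2(*r.as_matrix()[[1,0],2])).round(1),"F",np.round(s["contact_force"],1),"M",np.round(s["torque"],2),"w",round(s["gripper_width"],3))
    print("cm",(r.inv().apply(np.array(X)-p)*100).round(2),"rot",(r.inv()*T).as_rotvec().round(3))
E
python3 -m handwheel '[5,40.6,-22.7,0.275,0,0,0.5, 5,40.6,-22.7,0.275,0,0,0.5, 5,40.6,-22.7,0.275,0,0,0.5, 5,40.6,-22.7,0.275,0,0,0.5, 5,40.6,-22.7,0.275,0,0,0.5]' 40
python3 -c "
from h import *
plan([.528,-.2945,.16],-87)"
```

```text
time: 0.72
tool_pos: [0.4254, -0.4073, 0.1975]
eef_rot: [1.172, 1.233, -1.172]
contact_force: [0.5, -0.6, 0.4]
gripper_width: 0.504
t 0.72 p [ 0.4254 -0.4073  0.1975] zang -87.1 F [ 0.5 -0.6  0.4] M [ 0.04 -0.01 -0.  ] w 0.504
cm [  3.75  10.82 -10.75] rot [-0.002 -0.     0.   ]
```

```bash
python3 -m handwheel '[3.7,10.8,-10.7,0,0,0,0.5, 3.7,10.8,-10.7,0,0,0,0.5, 3.7,10.8,-10.7,0,0,0,0.5, 3.7,10.8,-10.7,0,0,0,0.5, 3.7,10.8,-10.7,0,0,0,0.5]'
python3 - <<'E'
from h import *
plan([.528,-.2945,.097],-87)
a=crop("top",(428,184),40,5);b=crop("side",(321,110),40,5)
cv2.imwrite("pics/c2.png",np.hstack([a,b]))
E
```

```text
time: 1.35
tool_pos: [0.5265, -0.2971, 0.1609]
eef_rot: [1.171, 1.233, -1.172]
contact_force: [-0.0, 0.1, -0.5]
gripper_width: 0.501
t 1.35 p [ 0.5265 -0.2971  0.1609] zang -87.1 F [-0.   0.1 -0.5] M [0.04 0.01 0.07] w 0.501
cm [ 6.39  0.16 -0.25] rot [-0.002  0.     0.   ]
```

View pics/c2.png

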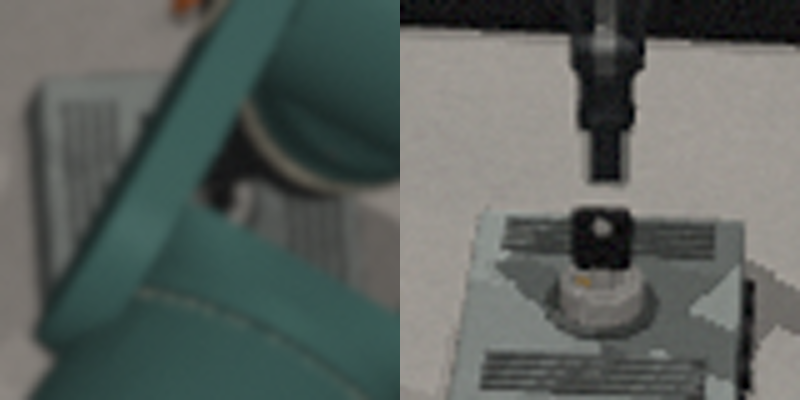

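The finger (crop col 606) sits about 2 mm short in x of the head (col 602), which agrees with x = 0.528. Descending.

```bash
python3 -m handwheel '[2,0.2,-0.2,0,0,0,0.5, 4,0.2,-0.2,0,0,0,0.5, 6.4,0.2,-0.2,0,0,0,0.5, 6.4,0.2,-0.2,0,0,0,0.5, 6.4,0.2,-0.2,0,0,0,0.5]'
python3 -c "
from h import *
plan([.528,-.2945,.097],-87)"
```

```text
time: 2.08
tool_pos: [0.5288, -0.2947, 0.0971]
eef_rot: [1.172, 1.233, -1.172]
contact_force: [0.6, -0.3, 0.4]
gripper_width: 0.5
t 2.08 p [ 0.5288 -0.2947  0.0971] zang -87.1 F [ 0.6 -0.3  0.4] M [-0.03 -0.04 -0.01] w 0.5
cm [ 0.01 -0.08 -0.03] rot [-0.002  0.    -0.   ]
```

```bash
python3 -m handwheel '[0,0,0,0,0,0,0.2, 0,0,0,0,0,0,0.05, 0,0,0,0,0,0,0, 0,0,0,0,0,0,0, 0,0,0,0,0,0,0]' 30
python3 -c "
from h import *
plan([.528,-.2945,.097],-87)"
```

```text
time: 2.7
tool_pos: [0.5292, -0.2964, 0.0978]
eef_rot: [1.17, 1.228, -1.173]
contact_force: [2.6, -13.6, -3.0]
gripper_width: 0.104
t 2.7 p [ 0.5292 -0.2964  0.0978] zang -87.1 F [  2.6 -13.6  -3. ] M [-2.7  -0.54 -0.11] w 0.104
cm [ 0.08 -0.11 -0.2 ] rot [-0.002  0.004 -0.002]
```

Gripped at 9 mm. A side load of -13.6 N in y means the key sits about 2 mm further to -y. I'll relieve that and start turning.

```bash
python3 -m handwheel '[0,0,0.2,0,0,0,0, 0,0,0.25,0,0,0,0, 0,0,0.25,0.1,0,0,0, 0,0,0.25,0.2,0,0,0, 0,0,0.25,0.3,0,0,0]' 40
python3 -c "
from h import *
plan([.529,-.2972,.097],-147)"
```

```text
time: 3.32
tool_pos: [0.529, -0.297, 0.0973]
eef_rot: [1.393, 1.079, -1.392]
contact_force: [0.2, 0.5, 1.5]
gripper_width: 0.096
t 3.33 p [ 0.529  -0.297   0.0973] zang -104.5 F [0.2 0.5 1.5] M [0.06 0.01 0.05] w 0.096
cm [0.03 0.01 0.02] rot [ 0.742 -0.    -0.   ]
```

```bash
python3 -m handwheel '[0,0,0,0.17,0,0,0, 0,0,0,0.34,0,0,0, 0,0,0,0.51,0,0,0, 0,0,0,0.68,0,0,0, 0,0,0,0.82,0,0,0]' 40
python3 -c "
from h import *
plan([.529,-.2972,.097],-147)"
```

```text
time: 3.95
tool_pos: [0.5294, -0.2971, 0.0973]
eef_rot: [1.944, 0.492, -1.942]
contact_force: [3.6, -1.2, -0.8]
gripper_width: 0.095
t 3.95 p [ 0.5294 -0.2971  0.0973] zang -151.5 F [ 3.6 -1.2 -0.8] M [-0.22 -0.82  0.09] w 0.095
cm [ 0.03 -0.01  0.04] rot [-0.079 -0.001 -0.001]
```

```bash
python3 -m handwheel '[0,0,0,0.06,0,0,0, 0,0,0,0.12,0,0,0, 0,0,0,0.15,0,0,0, 0,0,0,0.15,0,0,0, 0,0,0,0.15,0,0,0]' 40
python3 -c "
from h import *
plan([.529,-.2972,.097],-87)"
```

```text
time: 4.58
tool_pos: [0.5293, -0.2971, 0.0973]
eef_rot: [2.031, 0.361, -2.028]
contact_force: [4.5, -2.0, 0.4]
gripper_width: 0.102
t 4.58 p [ 0.5293 -0.2971  0.0973] zang -159.8 F [ 4.5 -2.   0.4] M [-0.23 -0.98  0.11] w 0.102
cm [ 0.03 -0.    0.03] rot [-1.271e+00 -0.000e+00 -1.000e-03]
```

At 72.7° the moment is up and the jaws have been pried open slightly (0.095 to 0.102), so the key is at its stop. Turning back.

```bash
python3 -m handwheel '[0,0,0,-0.18,0,0,0, 0,0,0,-0.36,0,0,0, 0,0,0,-0.54,0,0,0, 0,0,0,-0.72,0,0,0, 0,0,0,-0.9,0,0,0]' 40
python3 -m handwheel '[0,0,0,-0.1,0,0,0, 0,0,0,-0.2,0,0,0, 0,0,0,-0.3,0,0,0, 0,0,0,-0.37,0,0,0, 0,0,0,-0.37,0,0,0]' 40
python3 -c "
from h import *
plan([.529,-.2972,.097],-87)"
```

```text
time: 5.2
tool_pos: [0.5284, -0.2978, 0.0973]
eef_rot: [1.434, 1.044, -1.437]
contact_force: [-4.5, -6.4, 3.4]
gripper_width: 0.095
time: 5.82
tool_pos: [0.5283, -0.298, 0.0973]
eef_rot: [1.169, 1.233, -1.172]
contact_force: [-4.7, -7.2, 3.6]
gripper_width: 0.097
t 5.83 p [ 0.5283 -0.298   0.0973] zang -87.0 F [-4.7 -7.2  3.6] M [-1.35  1.01 -0.05] w 0.097
cm [ 0.03  0.08 -0.07] rot [-0.     0.002  0.001]
```

```bash
python3 -m handwheel '[0,0,0,-0.06,0,0,0, 0,0,0,-0.12,0,0,0, 0,0,0,-0.15,0,0,0, 0,0,0,-0.15,0,0,0, 0,0,0,-0.15,0,0,0]' 40
python3 -c "
from h import *
plan([.529,-.2972,.097],-87)"
```

```text
time: 6.45
tool_pos: [0.5285, -0.2987, 0.0974]
eef_rot: [1.057, 1.296, -1.062]
contact_force: [-2.9, -13.7, -0.4]
gripper_width: 0.098
t 6.45 p [ 0.5285 -0.2987  0.0974] zang -78.5 F [ -2.9 -13.7  -0.4] M [-2.62  0.39 -0.11] w 0.098
cm [ 0.04  0.08 -0.14] rot [0.148 0.003 0.001]
```

```bash
python3 -m handwheel '[0,0,0.15,0,0,0,0, 0,0,0.15,-0.06,0,0,0, 0,0,0.15,-0.1,0,0,0, 0,0,0.15,-0.1,0,0,0, 0,0,0.15,-0.1,0,0,0]' 40
python3 -c "
from h import *
plan([.529,-.2985,.16],-87)"
```

```text
time: 7.08
tool_pos: [0.5289, -0.2998, 0.0974]
eef_rot: [0.983, 1.335, -0.986]
contact_force: [-1.3, -9.6, 0.6]
gripper_width: 0.099
t 7.08 p [ 0.5289 -0.2998  0.0974] zang -72.8 F [-1.3 -9.6  0.6] M [-2.09  0.16 -0.12] w 0.099
cm [-6.26  0.04 -0.11] rot [0.248 0.003 0.   ]
```

The moment has risen to 0.12, well over friction, and the tool is 14° past its start angle, so the key is against the release stop and slipping slightly in the pads. I'll ease back about 6°, relieve the side load and lift gently.

```bash
python3 -m handwheel '[0,0,0.1,0.06,0,0,0, 0,0,0.1,0.11,0,0,0, 0,0,0.1,0.11,0,0,0, -0.3,0,0.1,0.11,0,0,0, -0.6,0,0.1,0.11,0,0,0]' 40
python3 -c "
from h import *
plan([.529,-.2985,.16],-87)"
```

```text
time: 7.7
tool_pos: [0.5294, -0.2994, 0.1028]
eef_rot: [1.067, 1.294, -1.067]
contact_force: [-0.4, -2.5, -2.5]
gripper_width: 0.097
t 7.7 p [ 0.5294 -0.2994  0.1028] zang -79.0 F [-0.4 -2.5 -2.5] M [-0.38  0.01  0.01] w 0.097
cm [-5.72 -0.02 -0.1 ] rot [ 0.139 -0.     0.   ]
```

```bash
python3 -m handwheel '[-0.5,0,0,0,0,0,0, -1.2,0,0,0,0,0,0, -2.5,0,0,0,0,0,0, -4,0,0,0,0,0,0, -6,0,0,0,0,0,0]' 40
python3 - <<'E'
from h import *
plan([.547,-.006,.16],-87)
b=crop("side",(321,100),50,6)
cv2.imwrite("pics/c3.png",b)
E
```

```text
time: 8.32
tool_pos: [0.5294, -0.2995, 0.1642]
eef_rot: [1.068, 1.293, -1.067]
contact_force: [-1.2, -0.1, -0.7]
gripper_width: 0.099
t 8.32 p [ 0.5294 -0.2995  0.1642] zang -79.1 F [-1.2 -0.1 -0.7] M [ 0.02 -0.02  0.01] w 0.099
cm [  0.42   7.29 -28.48] rot [ 0.138 -0.    -0.   ]
```

View pics/c3.png

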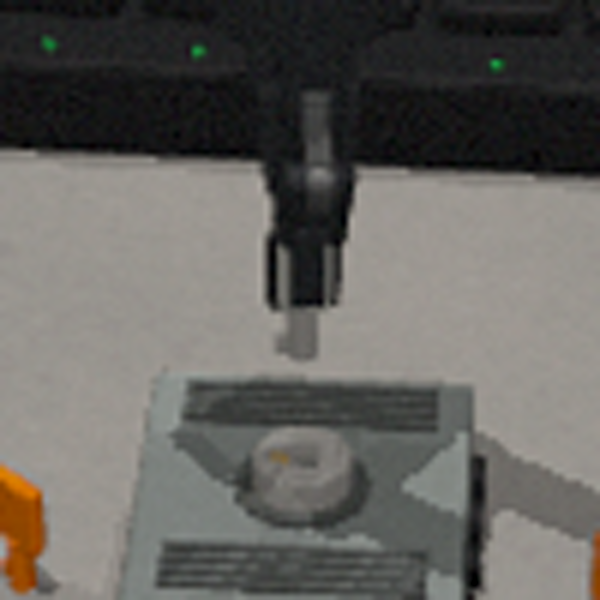

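The key is clear of the lock, with the shank and its lug visible below the fingers at (300,335), and the slot is back at its start angle. Moving to the tray.

```bash
python3 -m handwheel '[0,7.3,-28.5,0,0,0,0, 0,7.3,-28.5,0,0,0,0, 0,7.3,-28.5,0,0,0,0, 0,7.3,-28.5,0,0,0,0, 0,7.3,-28.5,0,0,0,0]' 40
python3 -m handwheel '[4,0,0,0,0,0,0, 8,0,0,0,0,0,0, 11,0,0,0,0,0,0, 12,0,0,0,0,0,0, 12.4,0,0,0,0,0,0]' 40
python3 - <<'E'
from h import *
plan([.547,-.006,.036],-79)
cv2.imwrite("pics/c4.png",crop("side",(303,225),70,4))
E
```

```text
time: 9.0
tool_pos: [0.547, -0.0035, 0.1638]
eef_rot: [1.067, 1.293, -1.066]
contact_force: [0.3, -0.3, 0.3]
gripper_width: 0.098
time: 9.62
tool_pos: [0.5475, -0.0059, 0.0396]
eef_rot: [1.068, 1.293, -1.067]
contact_force: [-0.0, -0.4, -0.9]
gripper_width: 0.099
t 9.62 p [ 0.5475 -0.0059  0.0396] zang -79.1 F [-0.  -0.4 -0.9] M [-0.01 -0.06  0.06] w 0.099
cm [ 0.36 -0.05  0.  ] rot [-0.001  0.    -0.001]
```

View pics/c4.png

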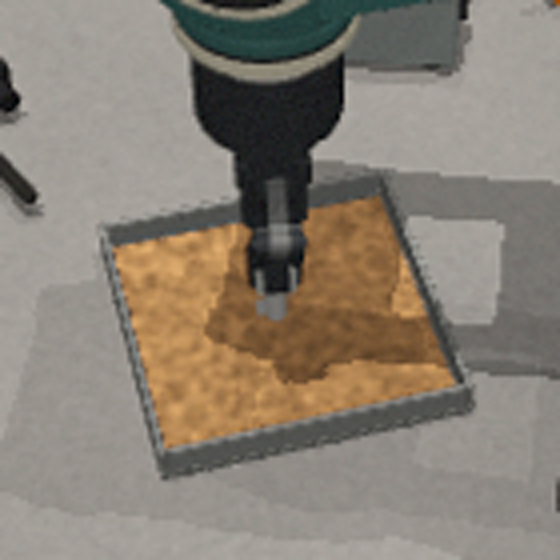

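The gripper is over the middle of the tray with the key's foot just above the cork. I'll lower it the last few millimetres and open gently.

```bash
python3 -m handwheel '[0.3,0,0,0,0,0,0, 0.5,0,0,0,0,0,0, 0.5,0,0,0,0,0,0, 0.5,0,0,0,0,0,0.2, 0.5,0,0,0,0,0,0.35]' 20
python3 -m handwheel '[0.5,0,0,0,0,0,0.4, 0,0,0,0,0,0,0.4, -4,0,0,0,0,0,0.4, -9,0,0,0,0,0,0.4, -13,0,0,0,0,0,0.4]'
python3 - <<'E'
from h import *
plan([.547,-.32,.25],-79)
E
```

```text
time: 10.3
tool_pos: [0.5472, -0.0059, 0.0341]
eef_rot: [1.068, 1.293, -1.067]
contact_force: [0.7, -1.1, 0.8]
gripper_width: 0.345
time: 10.92
tool_pos: [0.5472, -0.0059, 0.1663]
eef_rot: [1.068, 1.292, -1.067]
contact_force: [0.6, 0.3, 0.5]
gripper_width: 0.399
t 10.93 p [ 0.5472 -0.0059  0.1663] zang -79.1 F [0.6 0.3 0.5] M [ 0.03 -0.05 -0.05] w 0.399
cm [-8.36 -5.97 30.84] rot [-0.001  0.    -0.001]
```

```bash
python3 -m handwheel '[-6,0,0,0,0,0,0.4, -10,0,0,0,0,0,0.4, -10,0,0,0,0,0,0.4, -10,0,0,0,0,0,0.4, -10,0,0,0,0,0,0.4]'
python3 - <<'E'
from h import *
a=crop("side",(303,235),60,4)
b=crop("side",(321,128),60,4)
cv2.imwrite("pics/c5.png",np.hstack([a,b]));plan([.547,-.006,.26],-79)
E
```

```text
time: 11.55
tool_pos: [0.5467, -0.0058, 0.2625]
eef_rot: [1.067, 1.295, -1.069]
contact_force: [0.3, -0.6, 0.4]
gripper_width: 0.397
t 11.65 p [ 0.5469 -0.0058  0.2628] zang -79.1 F [-0.4  0.2  0.4] M [-0.02  0.    0.02] w 0.402
cm [0.28 0.01 0.02] rot [-0.001 -0.     0.002]
```

View pics/c5.png

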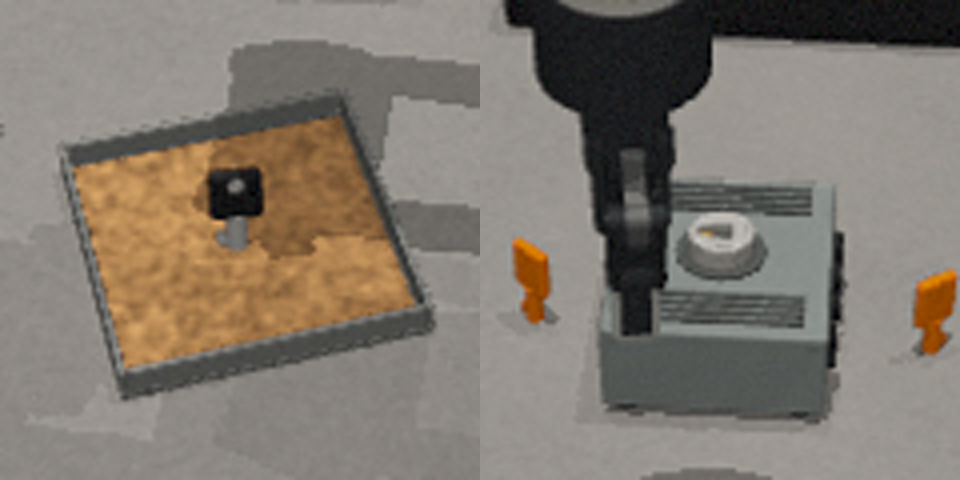

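The key stands in mid-tray (head at crop 236,193), let go, with its head's middle at about z = 0.046 m. The lock slot points as it did at the start, and the gripper is clear. Handing in.

```bash
python3 -c "
from workcell import arm
print(arm.job_done())"
```

```text
the job is handed in; nothing more can be done
None
```

The job is handed in: I turned the power unit's key clockwise to its stop, turned it back, pulled it out and left it in the tray. It took 11.7 s, and no verdict was reported.

- **Clockwise turn:** the tool turned about 73°. The turning moment rose to 0.11 N m and the jaws were pried slightly open, which I took as the key reaching its stop. The joint value itself can't be read.
- **Return:** I turned it back to about 14° past the starting angle until it met the release stop, with some slip in the pads. I then eased off 6°, and the key lifted out with only about 2.5 N on the tool.
- **Final picture:** the key stands upright and let go near the middle of the tray, its head's middle at about 46 mm against the 55 mm limit. The empty lock's slot looks back at its starting angle, and the gripper is clear at 0.26 m.
- **Cash box:** I kept away from its key throughout but did not look at it again at the end.
- **One disagreement:** my first estimate of the key's position was about 2 mm off in y. It showed as a 14 N side load when I gripped, and I corrected it before turning.

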